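# Hook the return spring of a strip brake onto its anchor stud

### The arm

A 7-joint arm with a two-finger parallel gripper is mounted at the origin on a cart in front of the work surface, level with it; the furniture and walls round the work are solid. World frame = base frame: x ahead of the robot, y to its left, z up, the work surface at z = 0. Lengths are in m, angles in rad, forces in N, time in s.
With the tool pointing down it reaches from about 0.425 to 0.925 m from the base axis. Payload 6.8 kg.
Tool frame: the origin (TCP) lies at the very end of the fingers, on their centre line; the grasp point (between the pads) lies 19 mm behind it; z points along the fingers, y is the line along which they close (so a half turn about z gives the same grasp; the last joint's range is limited). The gripper opens to 85 mm and grips with 20 to 120 N. Pads are 22 mm wide; open, the fingers measure 114 mm over their backs; the gripper's body (76 mm by 85 mm) begins 54 mm behind the grasp point. The pads swing forward as they close: fully open they stand 13 mm farther back than shut.
Start: joints at [1.05, 0.477, 0.022, 1.555, -0.011, 1.109, -0.083], TCP at [0.271, -0.618, 0.231] pointing down, gripper open.
Joint ranges: [-2.96, 2.96], [-0.34, 2.1], [-1.41, 1.46], [0.24, 2.44], [-1.37, 4.51], [0.17, 1.92], [-2.96, 2.96]. Speed limits (rad/s): [2.39, 2.39, 3.14, 3.14, 3.14, 3.14, 3.14].

### API

Orientations are given as a unit quaternion [w, x, y, z].
In Python, from station import get_obs, read_camera, hand_in gives the robot as it stands.
- The arm moves only by the tool arm_command, never from a script. Its argument "commands" is one flat list of numbers, 7 for each row, row after row: the shift along the tool's x, y, z in m, then the turn, a rotation vector about the tool's x, y, z in degrees, then the opening, from 0 (shut) to 1 (fully open). In form: [tx, ty, tz, rx, ry, rz, fingers, tx, ty, tz, rx, ry, rz, fingers, ...]. A call has 1 to 8 rows; each row is the pose to reach, as a shift and turn from the pose commanded when the call began, along the tool's axes at that moment; what a row does not reach only later rows make up. A row lasts 1/10 s, in which the tool goes at most 50 mm and 8.59 degrees, less where a joint would pass 70% of its speed; a pose out of reach is approached as far as the arm can. A call with a gripper value outside its range is refused whole. The fingers move at their own pace and stop on an object; "force" is the grip in N (left out, the last holds). Time passes only in rows, so rows that repeat a pose let the fingers close. It gives the time, the measured TCP pose, the force, the opening and the grip force at its end, in the units of the state.
- get_obs(): the state, without advancing time (a new reading comes with each control period).
- read_camera(name): name is "scene" or "top" or "wrist"; returns a dict with "img" (420x560x3 uint8, red, green, blue), "camera_matrix" (3x3 intrinsics, pixels), "k1" (the pictures are not rectified: a ray, as slopes to the right and down, at radius r is drawn at 1 + k1 r^2 times it, then the intrinsics apply), "pose" (4x4, takes a point from camera to world coordinates). Camera axes: x right, y down, z forward; pixel columns grow to the right and rows downward; lengths in m; the calibration is good to about 2 mm. A picture is of the moment at which its call begins. There is no depth.
- hand_in(): hands the job in; it is judged then, once.
The state is a dict: "t": time; "q": joint angles; "joint_vel": joint speeds; "joint_torque": joint torques, N m; "eef_pos": TCP position; "tool_rot": TCP orientation; "contact_force": force on the tool from outside, world axes, zero at the start; "torque": the same for the moment, N m; "gripper_width": opening from 0.0 (shut) to 1.0 (fully open); "grasp_force": force on a finger pad.
Only numpy, scipy, OpenCV 4.12 (cv2) and the standard library are available. Lean on these libraries where they do the work, as an engineer would, in place of code of your own. Each camera call takes 0.05 s, during which the arm holds its last target. There are 200 camera calls.

### The job

Take the spring puller out of its wooden stand and, with its pin in the small pull hole of the return spring's end plate, stretch the spring and bring the plate's large eye down over the anchor stud, so that the spring stays hooked under the stud's head. Do it gently: never push or pull with more than about 15 newtons, and do not touch the plate with the gripper itself. Finally put the puller back upright in its stand.

Things in the scene. Friction and masses are not known exactly. Their poses are not given: they have to be found in the camera images.
- brake_unit: Grey base plate, 250 x 120 x 12 mm, fixed on the table, with a steel drum (60 mm across, top 42 mm above the table, centred at x -35, y +43 mm) and a coil spring along +x. Origin on the table under the spring line; +x is the way the spring is stretched, z up. The spring's fixed lug is at x = -95 mm; there the spring swings sideways with little friction and can be bent down.
- anchor_slot (a point): Middle of the anchor slot, on the base, 12 mm above the table, axes as the base. The stud stands on the spring line anywhere from 11 mm before (-x) to 11 mm beyond (+x) this point: its true place is not reported; feel for it. Heights above the table: collar (27 mm across) up to 22 mm, neck (6 mm) 34 mm, head (12 mm across) 34 to 38.5 mm, its crown to 40.2 mm.
- eye_plate: Flat steel end plate of the spring, 56 x 28 x 3 mm. Origin: centre of its large eye (opening 16 mm along x, 18 mm across), mid-thickness, about 49 mm above the table when free; x away from the spring, z up. The bar before the eye is 15 mm wide, the web behind it 6.5 mm. Pushed down it springs back up. Hooked, the front bar lies against the stud's neck under the head.
- pull_hole (a point): Centre of the end plate's pull hole, mid-thickness, 20 mm behind the eye's centre; opening 11 mm along the plate (x) by 9 mm across. Pushing down here takes about 130 N per m of depth while the plate is free or the stud is in the eye, and far more when the plate lies on the stud's head or collar.
- spring (a joint): Stretch of the spring in m: 0 when free, at most 0.055; its pull is 3 N plus 150 N per m of stretch. Hooked on the stud it stays at about 0.016 to 0.038, depending on where the stud is clamped.
- puller_grip (a point): Centre of the spring puller's black square handle, 24 x 24 x 50 mm; z points up along the tool, x and y are square to the handle's faces. It stands upright in its stand; 150 g. Below the handle are a round flange 32 mm across (underside 29 mm below this point), a shank 12 mm across that tapers over 4 mm to end 45 mm below, and a pin 6 mm across, 8 mm long, with a tapered point.
- puller_tip (a point): Point of the puller's pin, 53 mm below the handle's centre; from 8 to 12 mm above it the pin widens to the 12 mm shank: this tapered shoulder enters the pull hole by about 2 mm and presses the end plate down. The held tool gives and tilts by a few mm under load.
- stand_hole (a point): Centre of the mouth, level with the top, of the hole in the fixed wooden stand (85 x 70 mm, 36 mm high); the round hole is 20 mm wide and goes right through. With the puller in it, the flange rests on the stand's top and the pin's point is 24 mm below this point.
There are look-alikes about, which are no part of the job. There is more than one size of the part that bears puller_grip; the job needs the largest.

How it is judged:
By the outcome, as a careful person would: the job done as asked, in the order asked, and still so for the second after the job is handed in, with the robot touching nothing.
It also fails if it takes over 72 s, if anything falls off the work surface, if the arm or the gripper's body presses on something with over 40 N, if the wrist force passes 120 N, or if a joint passes its speed limit or range.

## Working session

There is one attempt and no reset: what is moved stays moved. The work goes in short steps, Python scripts to look and compute and a tool call to move; the robot and the scene stay as the last step left them, time stands still between calls to the robot, and variables do not carry over. Pictures are saved under pics/ and viewed, at most 10 in all, crops included, and the job is handed in when it is done.

Besides the shell and the picture viewer there is one more tool, called after ">>>" as name(argument=value, ...), one argument or row to a line, values as JSON. arm_command: Moves the arm, as the interface text tells. Its arguments: {"type":"object","properties":{"commands":{"type":"array","items":{"type":"number"}},"force":{"type":"number"}},"required":["commands"]}

```bash
ls; mkdir -p pics; cat > h.py <<'E'
import numpy as np, cv2
from station import get_obs, read_camera, hand_in
from scipy.spatial.transform import Rotation as R
def dist(c):
    return np.array([c["k1"],0,0,0,0],float)
def ray(c,uv):
    p=cv2.undistortPoints(np.array([[uv]],float),np.array(c["camera_matrix"]),dist(c))[0,0]
    T=np.array(c["pose"]); d=T[:3,:3]@np.array([p[0],p[1],1]); return T[:3,3],d
def onz(c,uv,z):
    o,d=ray(c,uv); return o+d*(z-o[2])/d[2]
def proj(c,P):
    T=np.linalg.inv(np.array(c["pose"])); q=T[:3,:3]@np.array(P)+T[:3,3]; q=q/q[2]
    r2=q[0]**2+q[1]**2; q[:2]*=1+c["k1"]*r2
    return (np.array(c["camera_matrix"])@q)[:2]
def save(c,name,s=1,box=None):
    im=c["img"][...,::-1]
    if box: im=im[box[1]:box[3],box[0]:box[2]]
    cv2.imwrite("pics/"+name,cv2.resize(im,None,fx=s,fy=s,interpolation=cv2.INTER_CUBIC))
def shift(target):
    o=get_obs(); r=R.from_quat(np.roll(o["tool_rot"],-1)); return r.inv().apply(np.array(target)-o["eef_pos"])
def tri(c1,u1,c2,u2):
    o1,d1=ray(c1,u1);o2,d2=ray(c2,u2)
    A=np.stack([d1,-d2],1);s=np.linalg.lstsq(A,o2-o1,rcond=None)[0]
    a=o1+s[0]*d1;b=o2+s[1]*d2;return (a+b)/2,np.linalg.norm(a-b)
E
python3 - <<'E'
from h import *
import pickle
o=get_obs();print(o)
C={}
for n in("scene","top"):
    c=read_camera(n);C[n]=c;print(n,c["k1"],np.array(c["pose"]).round(3).tolist(),np.array(c["camera_matrix"]).round(0).tolist());save(c,n+"0.png",1.4)
pickle.dump(C,open("c0.pkl","wb"))
E
```

```text
pics
{'t': 0.0, 'q': array([ 1.04988809,  0.4778077 ,  0.022383  ,  1.55645088, -0.011489  ,
        1.10929663, -0.08307906]), 'joint_vel': array([ 0.001418  ,  0.00039861, -0.00138353, -0.00026228,  0.00159181,
       -0.00073138,  0.00077841]), 'joint_torque': array([-8.73510326e-04, -5.96458912e+01,  1.60777666e+00, -2.81199950e+01,
        1.24510902e-02,  9.35838092e-03, -1.28844255e-05]), 'eef_pos': array([ 0.27052055, -0.61777578,  0.23032171]), 'tool_rot': array([-8.76737171e-04,  9.78772852e-01,  2.04946002e-01, -2.68515213e-04]), 'contact_force': array([-0.07991672,  0.1651586 ,  0.34560983]), 'torque': array([0.02255242, 0.01605972, 0.00119523]), 'grasp_force': 0.0, 'gripper_width': 0.9982219843104254}
scene -0.02052859828778379 [[-0.72, -0.452, 0.526, 0.097], [-0.693, 0.449, -0.563, 0.404], [0.018, -0.77, -0.637, 0.614], [0.0, 0.0, 0.0, 1.0]] [[390.0, 0.0, 281.0], [0.0, 390.0, 210.0], [0.0, 0.0, 1.0]]
top 0.005793450954235098 [[-0.0, -0.992, 0.128, 0.407], [-1.0, -0.001, -0.01, -0.066], [0.01, -0.128, -0.992, 1.01], [0.0, 0.0, 0.0, 1.0]] [[496.0, 0.0, 278.0], [0.0, 496.0, 206.0], [0.0, 0.0, 1.0]]
```

View pics/top0.png

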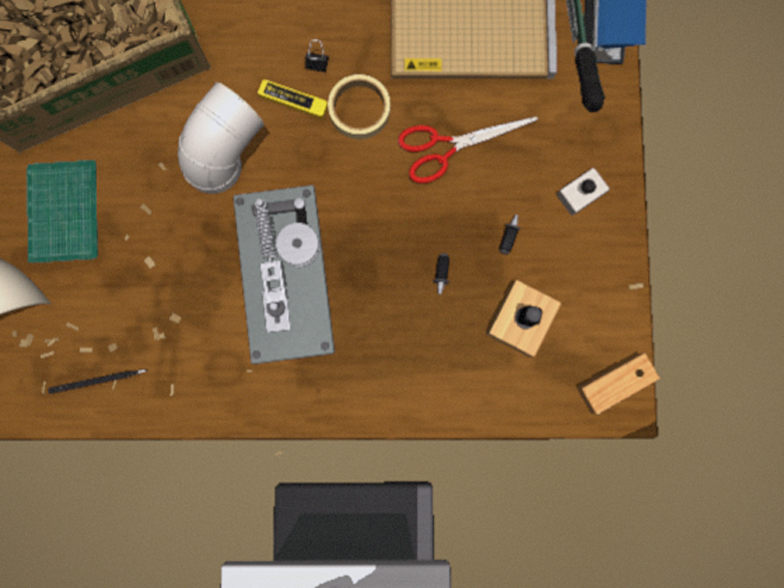

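View pics/scene0.png

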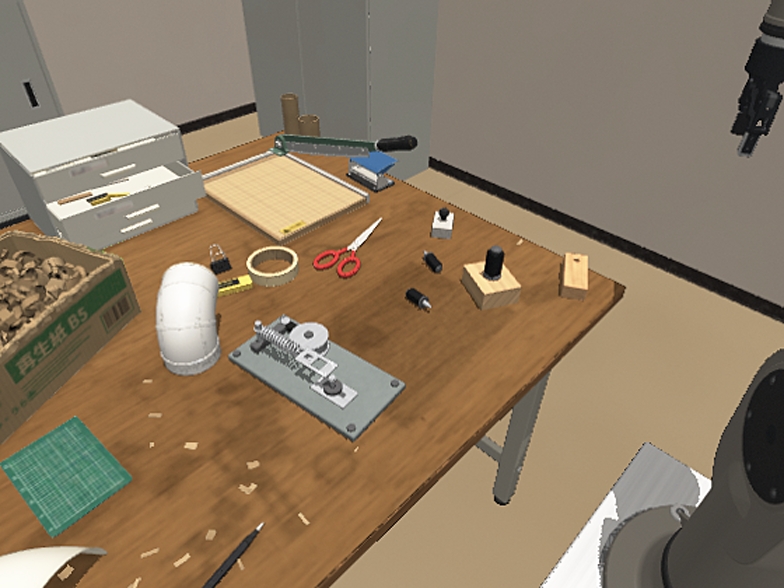

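The top view shows the candidates. The tall puller in the wooden stand is at (525,316). There is a small one in the white stand at (588,187), two lying ones at (442,272) and (509,235), and an empty wood block at (620,382). The one at (525,316) fits: it is the largest and it stands in the wooden stand. The brake unit is at (285,273) with its spring line running towards the robot. Next I'll take an enlarged crop and measure.

```bash
python3 - <<'E'
from h import *
import pickle
C=pickle.load(open("c0.pkl","rb"));t=C["top"]["img"];s=C["scene"]["img"]
f=lambda im,b,k:cv2.resize(im[b[1]:b[3],b[0]:b[2],::-1],None,fx=k,fy=k,interpolation=cv2.INTER_CUBIC)
a=f(t,(160,128,245,263),4.4); b=f(t,(340,190,410,260),4.2); c=f(s,(320,170,390,225),4.2)
W=np.zeros((600,800,3),np.uint8);W[:a.shape[0],:a.shape[1]]=a[:600];W[:b.shape[0],400:400+b.shape[1]]=b;W[300:300+c.shape[0],400:400+c.shape[1]]=c
cv2.imwrite("pics/m1.png",W)
# base plate mask: bluish grey
hsv=cv2.cvtColor(t,cv2.COLOR_RGB2HSV)
print(hsv[235,200],hsv[250,190], hsv[215,360])
m=((hsv[...,0]>70)&(hsv[...,0]<120)&(hsv[...,1]<70)&(hsv[...,2]>70)).astype(np.uint8)
m[:128]=0;m[262:]=0;m[:,:160]=0;m[:,245:]=0
m=cv2.morphologyEx(m,cv2.MORPH_CLOSE,np.ones((15,15)))
k=max(cv2.findContours(m,0,1)[0],key=cv2.contourArea);r=cv2.minAreaRect(k);bx=cv2.boxPoints(r);print(r)
P=[onz(C["top"],p,.012) for p in bx];print(np.round(P,4))
print([np.linalg.norm(P[i]-P[i-1]).round(4) for i in range(4)])
# stand top: wood bright
m=((hsv[...,0]>8)&(hsv[...,0]<25)&(hsv[...,2]>165)).astype(np.uint8);m[:195]=0;m[260:]=0;m[:,:340]=0;m[:,405:]=0
k=np.vstack([q for q in cv2.findContours(m,0,1)[0] if cv2.contourArea(q)>20]);r=cv2.minAreaRect(k);bx=cv2.boxPoints(r)
P=[onz(C["top"],p,.036) for p in bx];print(np.round(P,4),np.mean(P,0));print([np.linalg.norm(P[i]-P[i-1]).round(4) for i in range(4)])
E
```

```text
[114   7 189] [ 84   9 139] [ 17 125 108]
((202.04266357421875, 195.6126251220703), (119.93753814697266, 58.362205505371094), 83.2901611328125)
[[0.6743 0.1543 0.012 ]
 [0.6891 0.0353 0.012 ]
 [0.444  0.004  0.012 ]
 [0.4305 0.1195 0.012 ]]
[np.float64(0.2463), np.float64(0.1199), np.float64(0.2471), np.float64(0.1162)]
[[ 0.4707 -0.2154  0.036 ]
 [ 0.5467 -0.2562  0.036 ]
 [ 0.5135 -0.3193  0.036 ]
 [ 0.4381 -0.278   0.036 ]] [ 0.49224783 -0.2672472   0.036     ]
[np.float64(0.0706), np.float64(0.0863), np.float64(0.0713), np.float64(0.086)]
```

View pics/m1.png

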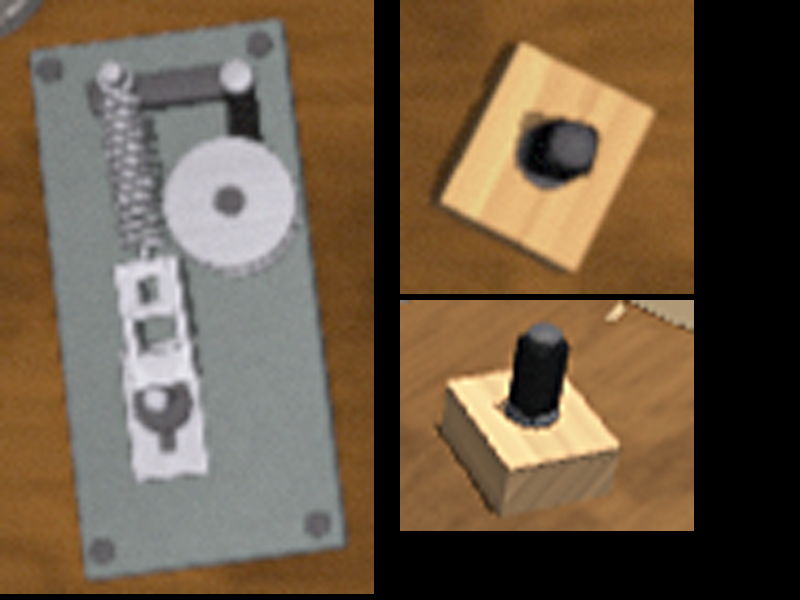

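Confirmed. The puller in the wooden stand is the large one, with its handle top at about crop (575,148). The end plate has its pull hole at crop (149,291) and its eye at (157,335). The stud head is at (157,400) over the dark collar.

```bash
python3 - <<'E'
from h import *
import pickle
C=pickle.load(open("c0.pkl","rb"));c=C["top"]
q=lambda x,y,z:onz(c,(160+x/4.4,128+y/4.4),z).round(4)
print("hole",q(149,291,.049),"eye",q(157,335,.049),"head",q(157,400,.040),"collar",q(163,404,.022),"drum",q(230,201,.042),"lug",q(113,74,.05))
print("handle top",onz(c,(340+175/4.2,190+148/4.2),.09).round(4))
print(shift([.49,-.265,.23]))
o=get_obs();r=R.from_quat(np.roll(o["tool_rot"],-1));print(r.as_matrix().round(3))
w=read_camera("wrist");T=np.eye(4);T[:3,:3]=r.as_matrix();T[:3,3]=o["eef_pos"];print((np.linalg.inv(T)@np.array(w["pose"])).round(3))
E
```

```text
hole [0.5549 0.0888 0.049 ] eye [0.5352 0.0848 0.049 ] head [0.5072 0.0856 0.04  ] collar [0.5072 0.0857 0.022 ] drum [0.597  0.0544 0.042 ] lug [0.6534 0.1069 0.05  ]
handle top [ 0.4903 -0.2684  0.09  ]
[ 0.34254793 -0.23514539  0.00077961]
[[ 0.916  0.401 -0.001]
 [ 0.401 -0.916  0.001]
 [-0.    -0.002 -1.   ]]
[[ 0.    -0.961 -0.276  0.07 ]
 [ 1.     0.    -0.    -0.   ]
 [ 0.    -0.276  0.961 -0.143]
 [ 0.     0.     0.     1.   ]]
```

>>> arm_command(
  commands=[0.05,-0.034,0,0,0,0,1,0.1,-0.068,0,0,0,0,1,0.15,-0.1,0,0,0,0,1,0.2,-0.136,0,0,0,0,1,0.25,-0.17,0.01,0,0,0,1,0.3,-0.2,0.03,0,0,0,1,0.34,-0.235,0.06,0,0,0,1,0.34,-0.235,0.06,0,0,0,1],
)

```text
t: 0.95
eef_pos: [0.4781, -0.2837, 0.1793]
tool_rot: [0.0, 0.979, 0.205, 0.0]
contact_force: [0.3, -0.5, -0.4]
gripper_width: 0.998
grasp_force: 0.0
```

```bash
python3 - <<'E'
from h import *
o=get_obs();print(o["t"],o["eef_pos"],o["contact_force"])
w=read_camera("wrist");save(w,"w1.png",1.4)
import pickle;pickle.dump(w,open("w1.pkl","wb"))
E
```

```text
0.95 [ 0.47810285 -0.28365395  0.1792932 ] [ 0.32436927 -0.54438626 -0.36862688]
```

View pics/w1.png

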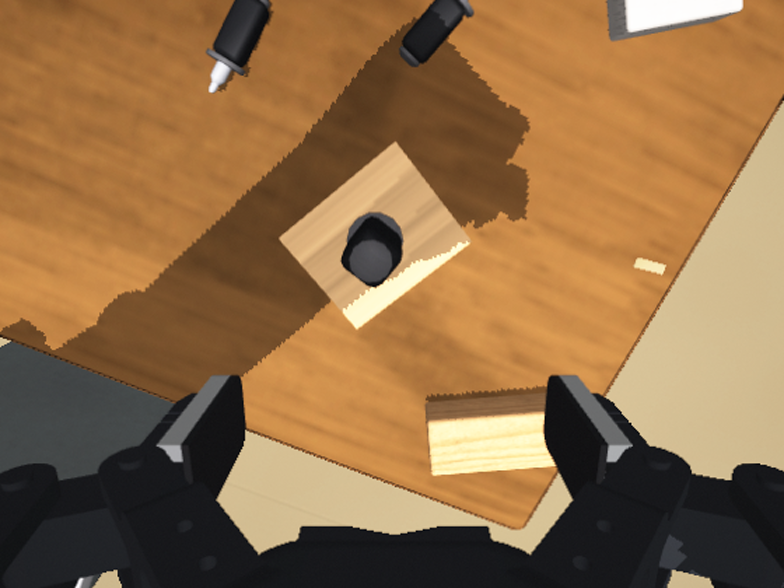

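The wrist view shows the stand around (375,235) with the handle top at (373,258). The handle's square orientation is unclear, so I'll enlarge it.

```bash
python3 - <<'E'
from h import *
o=get_obs();print(o["t"],o["eef_pos"])
w=read_camera("wrist")
b=(225,130,310,215);im=w["img"][b[1]:b[3],b[0]:b[2],::-1].astype(float)
im=np.clip((im/255)**.45*255,0,255).astype(np.uint8);cv2.imwrite("pics/w2.png",cv2.resize(im,None,fx=7,fy=7,interpolation=cv2.INTER_CUBIC))
import pickle;pickle.dump(w,open("w2.pkl","wb"))
E
```

```text
1.0 [ 0.48144465 -0.27372364  0.17625223]
```

View pics/w2.png

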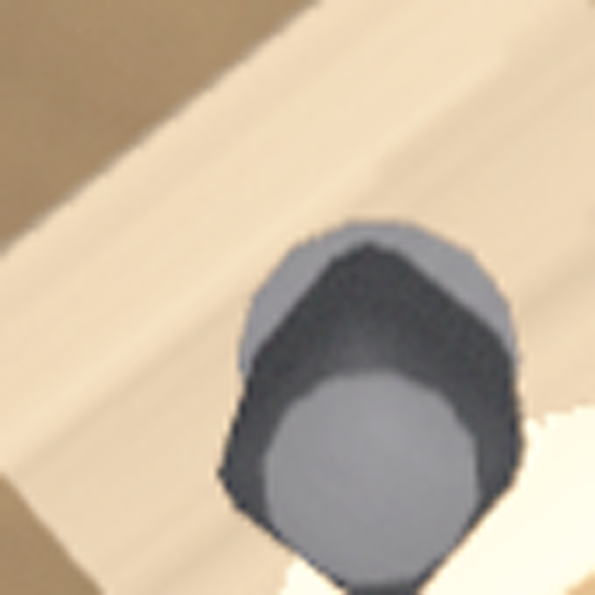

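```bash
python3 - <<'E'
from h import *
import pickle
w=pickle.load(open("w2.pkl","rb"))
q=lambda x,y,z:onz(w,(225+x/7,130+y/7),z)
L,T,Rr=q(243,360,.04),q(370,243,.04),q(515,355,.04)
for a,b in((L,T),(T,Rr)):
    d=b-a;print(np.linalg.norm(d).round(4),np.degrees(np.arctan2(d[1],d[0])).round(1))
print("centre",(L+Rr)/2, "cap",q(370,475,.092), "topcorners mid",(q(220,470,.09)+q(523,450,.09))/2)
a,b=q(0,245,.036),q(320,0,.036);d=b-a;print("stand edge",np.degrees(np.arctan2(d[1],d[0])))
o=get_obs();r=R.from_quat(np.roll(o["tool_rot"],-1)).as_matrix();print(o["eef_pos"],"tool y ang",np.degrees(np.arctan2(r[1,1],r[0,1])),o["q"])
c=pickle.load(open("c0.pkl","rb"))["top"]
E
```

```text
0.0194 -23.0
0.0205 -103.6
centre [ 0.49142421 -0.26580141  0.04      ] cap [ 0.49098516 -0.26581004  0.092     ] topcorners mid [ 0.49186877 -0.26550849  0.09      ]
stand edge -29.004508688126133
[ 0.47982269 -0.27692039  0.17722655] tool y ang -65.70068012231975 [ 0.52251678  0.34655895 -0.13475652  1.89138297  0.05245994  0.91110918
 -0.78334975]
```

>>> arm_command(
  commands=[0.003,0.001,0,0,0,-8,1,0.003,0.001,0.01,0,0,-16,1,0.003,0.001,0.02,0,0,-24,1,0.003,0.001,0.03,0,0,-32,1,0.003,0.001,0.04,0,0,-40,1,0.003,0.001,0.04,0,0,-48,1,0.003,0.001,0.04,0,0,-48,1,0.003,0.001,0.04,0,0,-48,1],
)

```text
t: 1.85
eef_pos: [0.4802, -0.2855, 0.1396]
tool_rot: [0.0, 0.812, 0.584, 0.0]
contact_force: [1.1, 0.7, -0.6]
gripper_width: 1.004
grasp_force: 0.0
```

```bash
python3 - <<'E'
from h import *
o=get_obs();r=R.from_quat(np.roll(o["tool_rot"],-1)).as_matrix();print(o["eef_pos"],"tool y ang",np.degrees(np.arctan2(r[1,1],r[0,1])),o["q"].round(2),shift([.4914,-.266,.047]))
w=read_camera("wrist");save(w,"w3.png",1.4)
E
```

```text
[ 0.48024834 -0.28552178  0.13963023] tool y ang -18.59614898058125 [ 0.66  0.41 -0.29  1.91  0.16  0.85 -0.04] [0.02205658 0.00434151 0.09263087]
```

View pics/w3.png

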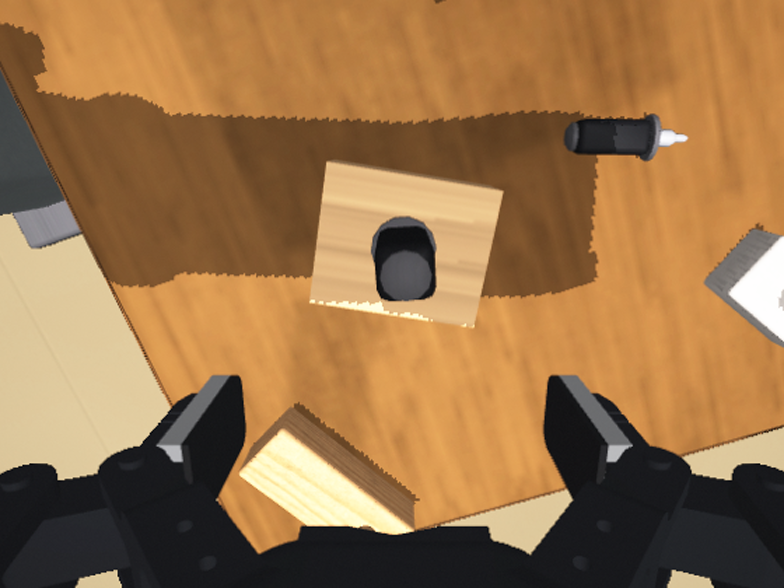

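The wrist view shows the handle squared with the fingers, centred at about (404,270). I'll correct the position, descend and grip.

>>> arm_command(
  commands=[0.022,0.004,0,0,0,0,1,0.022,0.004,0.03,0,0,0,1,0.022,0.004,0.06,0,0,0,1,0.022,0.004,0.085,0,0,0,1,0.022,0.004,0.092,0,0,0,1,0.022,0.004,0.092,0,0,0,0.5,0.022,0.004,0.092,0,0,0,0.2,0.022,0.004,0.092,0,0,0,0.1],
  force=60,
)

```text
t: 2.7
eef_pos: [0.4922, -0.266, 0.049]
tool_rot: [0.001, 0.811, 0.585, 0.001]
contact_force: [-0.1, -0.1, 0.3]
gripper_width: 0.52
grasp_force: 0.0
```

>>> arm_command(
  commands=[0,0,0,0,0,0,0.1,0,0,0,0,0,0,0.1,0,0,0,0,0,0,0.1,0,0,0,0,0,0,0.1,0,0,0,0,0,0,0.1],
  force=60,
)

```text
t: 3.2
eef_pos: [0.4919, -0.2659, 0.0488]
tool_rot: [0.001, 0.811, 0.585, 0.0]
contact_force: [-1.5, 0.2, 6.1]
gripper_width: 0.276
grasp_force: 58.5
```

>>> arm_command(
  commands=[0,0,-0.02,0,0,0,0.1,0,0,-0.05,0,0,0,0.1,0,0,-0.09,0,0,0,0.1,0.03,-0.005,-0.11,0,0,0,0.1,0.07,-0.01,-0.11,0,0,-4,0.1,0.11,-0.017,-0.11,0,0,-8,0.1,0.15,-0.023,-0.11,0,0,-12,0.1,0.19,-0.029,-0.11,0,0,-16,0.1],
)

```text
t: 4.0
eef_pos: [0.5232, -0.0746, 0.1578]
tool_rot: [0.0, 0.721, 0.693, -0.0]
contact_force: [0.9, -0.2, -1.3]
gripper_width: 0.277
grasp_force: 58.5
```

```bash
python3 - <<'E'
from h import *
o=get_obs();r=R.from_quat(np.roll(o["tool_rot"],-1)).as_matrix();print(o["eef_pos"],"tool y ang",np.degrees(np.arctan2(r[1,1],r[0,1])),o["q"].round(2),o["contact_force"],o["grasp_force"],shift([.555,.089,.127]))
E
```

```text
[ 0.52320059 -0.07461537  0.15783216] tool y ang -2.216460515415472 [ 0.38  0.36 -0.44  1.95  0.2   0.87 -0.2 ] [ 0.92538903 -0.18494834 -1.34963204] 58.47185790538788 [0.16473388 0.02544008 0.03077926]
```

>>> arm_command(
  commands=[0.04,0.006,0,0,0,-3,0.1,0.08,0.012,0,0,0,-6,0.1,0.12,0.02,0,0,0,-10,0.1,0.15,0.025,0.01,0,0,-10,0.1,0.165,0.025,0.03,0,0,-10,0.1,0.165,0.025,0.03,0,0,-10,0.1,0.165,0.025,0.03,0,0,-10,0.1],
)

```text
t: 4.7
eef_pos: [0.5546, 0.0872, 0.1273]
tool_rot: [-0.0, 0.658, 0.753, -0.001]
contact_force: [-0.3, -0.9, -2.2]
gripper_width: 0.268
grasp_force: 58.7
```

```bash
python3 - <<'E'
from h import *
import pickle
o=get_obs();r=R.from_quat(np.roll(o["tool_rot"],-1)).as_matrix();print(o["eef_pos"],"tool y ang",np.degrees(np.arctan2(r[1,1],r[0,1])),o["q"].round(2),o["contact_force"])
w=read_camera("wrist");t=read_camera("top");s=read_camera("scene");pickle.dump((w,t,s),open("b1.pkl","wb"));save(w,"b1.png",1.4)
E
```

```text
[0.55464327 0.08723482 0.12731825] tool y ang 7.664639982964636 [ 0.12  0.46 -0.49  1.9   0.28  0.85 -0.38] [-0.3217372  -0.86721012 -2.19736046]
```

View pics/b1.png

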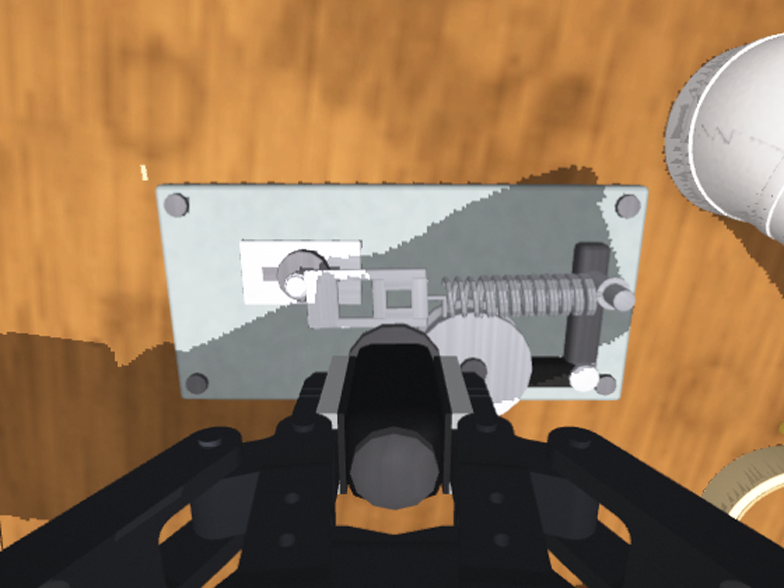

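The wrist view shows the pull hole at (399,299), the eye spanning x 338–373 at y≈299, and the stud head at (296,285). The base edges are parallel to the tool axes.

```bash
python3 - <<'E'
from h import *
import pickle
w,t,s=pickle.load(open("b1.pkl","rb"))
o=get_obs();r=R.from_quat(np.roll(o["tool_rot"],-1))
q=lambda x,y,z:onz(w,(x/1.4,y/1.4),z)
S={"hole":(399,299,.0505),"eye":(355,299,.0505),"front":(309,299,.0505),"back":(427,297,.0505),"head":(296,285,.040),"collar":(303,274,.022),"lugtop":(622,298,.06),"flange":(395,345,.127-.0488+.04),"handletop":(395,466,.127-.0488+.092)}
for k,v in S.items():
    p=q(*v);print(k,p.round(4),"tool",r.inv().apply(p-o["eef_pos"]).round(4))
# fine refine hole from thresholds: sub-image gray rows
g=cv2.cvtColor(w["img"],cv2.COLOR_RGB2GRAY);print(g[205:223:2,215:312:3])
E
```

```text
hole [0.5558 0.0916 0.0505] tool [0.0053 0.0007 0.0778]
eye [0.5361 0.0889 0.0505] tool [ 0.0052 -0.0192  0.0778]
front [0.5155 0.0861 0.0505] tool [ 0.0052 -0.04    0.0778]
back [0.5681 0.0942 0.0505] tool [0.0063 0.0133 0.0778]
head [0.5074 0.0887 0.04  ] tool [ 0.0088 -0.0476  0.0883]
collar [0.5075 0.0896 0.022 ] tool [ 0.0097 -0.0474  0.1063]
lugtop [0.6509 0.1078 0.06  ] tool [0.0089 0.0971 0.0684]
flange [0.5532 0.0963 0.1182] tool [ 0.0103 -0.0011  0.0101]
handletop [0.5543 0.0878 0.1702] tool [ 0.0017 -0.0011 -0.0419]
[[254 250 254 254 184 183 179 180 178 193 195 194 194 196 172 130 133 156
  187 187 184 185 186 186 188 188 187 195 203 196 141 130 130]
 [254 233 254 254 183 182 179 182 180 187 188 189 190 191 166 131 129 174
  186 188 168 149 150 150 142 142 151 195 202 196 143 130 128]
 [252 231 254 254 182 182 180 181 182 187 188 189 189 189 166 130 129 160
  186 186 163 131 134 133 130 132 136 196 201 195 144 128 128]
 [210 168 254 253 182 182 180 180 183 192 192 193 193 195 172 130 129 155
  184 185 165 131 134 132 130 132 133 195 200 195 147 143 144]
 [161 105 254 253 179 181 180 180 182 189 189 190 191 191 170 131 130 147
  183 185 168 131 133 131 131 131 134 193 200 194 173 177 176]
 [146 152 254 253 179 181 180 180 180 189 189 190 190 190 171 132 131 142
  182 184 172 133 134 133 131 132 131 194 199 194 156 128 123]
 [145 144 180 180 178 181 179 180 180 136 150 159 157 156 149 130 132 134
  182 184 169 133 134 133 131 131 125 193 199 194 159 131 130]
 [131 132 181 181 179 180 179 180 179 114 132 132 129 130 131 131 132 126
  181 184 170 113 114 114 114 110 111 194 198 193 160 132 109]
 [131 130 179 180 178 182 180 181 179 116 131 132 131 132 131 130 131 120
  182 183 188 182 182 189 188 190 190 193 197 193 164 116 153]]
```

>>> arm_command(
  commands=[0.003,0.0015,0.0,0,0,0,0.1,0.003,0.0015,0.02,0,0,0,0.1,0.003,0.0015,0.033,0,0,0,0.1,0.003,0.0015,0.038,0,0,0,0.1,0.003,0.0015,0.042,0,0,0,0.1,0.003,0.0015,0.045,0,0,0,0.1,0.003,0.0015,0.047,0,0,0,0.1,0.003,0.0015,0.047,0,0,0,0.1],
)

```text
t: 5.65
eef_pos: [0.5563, 0.0911, 0.0806]
tool_rot: [0.0, 0.658, 0.753, 0.0]
contact_force: [0.2, -0.5, -1.9]
gripper_width: 0.277
grasp_force: 58.7
```

```bash
python3 - <<'E'
from h import *
import pickle
o=get_obs();print(o["eef_pos"],o["contact_force"],o["torque"])
w=read_camera("wrist");s=read_camera("scene");pickle.dump((w,s),open("b2.pkl","wb"))
a=cv2.resize(w["img"][180:300,180:350,::-1],None,fx=4,fy=4,interpolation=cv2.INTER_CUBIC)
p=proj(s,[.555,.091,.06]);print(p);x,y=p.astype(int)
b=cv2.resize(s["img"][y-15:y+15,x-50:x+50,::-1],None,fx=4,fy=4,interpolation=cv2.INTER_CUBIC)
W=np.zeros((600,680,3),np.uint8);W[:480]=a;W[480:600,:400]=b;cv2.imwrite("pics/b2.png",W)
E
```

```text
[0.55632536 0.09107475 0.08061236] [ 0.21804612 -0.53188367 -1.86254299] [0.03355881 0.03250675 0.00566832]
[218.86602703 249.90993689]
```

View pics/b2.png

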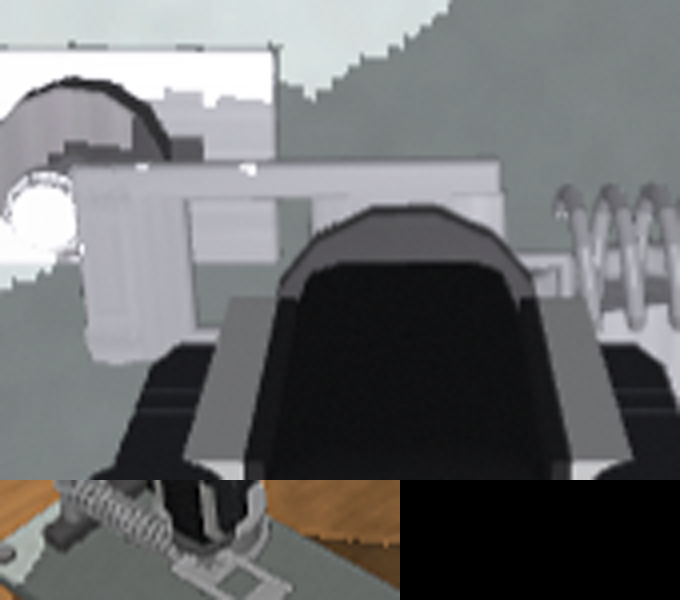

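The flange covers the hole with the plate undisturbed, the eye is clear, and the stud head is just ahead of the plate. The scene inset agrees. Now I'll seat the pin and do a pull test.

>>> arm_command(
  commands=[0,0,0.002,0,0,0,0.1,0,0,0.003,0,0,0,0.1,0.0003,-0.003,0.003,0,0,0,0.1,0.0007,-0.006,0.003,0,0,0,0.1,0.001,-0.009,0.003,0,0,0,0.1,0.0015,-0.012,0.003,0,0,0,0.1,0.002,-0.015,0.003,0,0,0,0.1,0.002,-0.015,0.003,0,0,0,0.1],
)

```text
t: 6.55
eef_pos: [0.5414, 0.0912, 0.0779]
tool_rot: [0.0, 0.658, 0.753, 0.0]
contact_force: [4.4, 1.4, -0.9]
gripper_width: 0.272
grasp_force: 58.7
```

```bash
python3 - <<'E'
from h import *
import pickle
o=get_obs();print(o["eef_pos"],o["contact_force"],o["torque"])
w=read_camera("wrist");pickle.dump(w,open("b3.pkl","wb"))
g=cv2.cvtColor(w["img"],cv2.COLOR_RGB2GRAY)
g0=cv2.cvtColor(pickle.load(open("b2.pkl","rb"))[0]["img"],cv2.COLOR_RGB2GRAY)
for n,G in(("b2",g0),("b3",g)):
    print(n)
    for y in(222,226,230,235,240): print(y,G[y,180:262:2])
E
```

```text
[0.54136421 0.09121868 0.07787789] [ 4.40405651  1.37237667 -0.92193649] [ 0.13783348 -1.18676299 -0.01012477]
b2
222 [155 150 151 144 122 114 111 108 104 155 162 163 163 161 154 163 164 193
 200 166 169 169 170 172 172 173 175 176 177 177 213 253 179 177 179 181
 180 182 182 184 184]
226 [154 149 221 193 175 232 211 186 160 175 180 178 179 180 180 177 182 182
 182 183 183 184 184 184 185 184 184 185 186 185 185 185 187 186 186 186
 186 187 186 188 188]
230 [152 228 252 254 253 253 253 253 253 172 176 174 172 172 173 174 175 180
 176 179 176 177 176 140 178 178 181 181 181 180 181 180 176 175 160 124
 131 131 131 162 178]
235 [249 210 254 254 253 254 253 253 253 252 181 177 178 179 178 181 178 179
 175 177 178 174 177 151 180 182 182 181 181 181 183 182 183 182 168 129
 128 128 125 157 178]
240 [252 252 252 253 253 253 253 253 245 222 175 176 178 178 174 178 179 178
 178 175 177 173 176 163 184 184 184 184 184 185 184 184 185 186 176 128
 129 128 123  52  77]
b3
222 [254 254 254 254 162 160 160 160 159 160 159 153 133 128 118 145 135 161
 119 118 118 119 118 118 130 117 118 120 118 153 153 152 152 113 119 118
 119 121 136 135 135]
226 [254 254 254 254 210 167 167 167 167 166 145 158 181 181 182 182 181 183
 183 183 183 182 184 183 184 186 187 187 187 188 189 190 188 189 191 190
 190 190 190 191 191]
230 [254 254 254 254 235 164 165 164 164 165 164 157 175 182 180 181 180 180
 178 184 184 184 183 184 183 184 184 183 184 184 183 184 185 185 185 184
 184 185 186 185 186]
235 [253 253 253 253 253 253 253 253 253 254 253 233 167 181 180 181 181 181
 185 181 182 179 181 180 180 180 147  88  89  87  85  86  96 190 189 189
 190 189 190 191 191]
240 [252 252 252 252 253 253 253 253 253 253 253 253 219 181 178 180 180 176
 183 181 182 179 179 180 178 179 158  85  87  87  85 100 183 184 184 185
 186 185 181  63  74]
```

Pull force is 4.6 N, so the pin is engaged. I'll stretch further to bring the eye over the stud.

>>> arm_command(
  commands=[0,-0.003,0,0,0,0,0.1,0.0005,-0.006,0,0,0,0,0.1,0.001,-0.009,0,0,0,0,0.1,0.0015,-0.012,0,0,0,0,0.1,0.0015,-0.015,0,0,0,0,0.1,0.0015,-0.017,0,0,0,0,0.1,0.0015,-0.017,0,0,0,0,0.1,0.0015,-0.017,0,0,0,0,0.1],
)

```text
t: 7.4
eef_pos: [0.5258, 0.0906, 0.0782]
tool_rot: [0.001, 0.658, 0.753, 0.002]
contact_force: [6.9, 1.9, -2.0]
gripper_width: 0.27
grasp_force: 58.8
```

```bash
python3 - <<'E'
from h import *
import pickle
o=get_obs();print(o["eef_pos"],o["contact_force"],o["torque"])
w=read_camera("wrist");pickle.dump((o,w),open("b4.pkl","wb"))
save(w,"b4.png",4,(170,180,350,310))
E
```

```text
[0.52584073 0.09064737 0.07820468] [ 6.85028769  1.90345344 -1.96326983] [ 1.86706560e-01 -1.75588808e+00  1.18837151e-03]
```

View pics/b4.png

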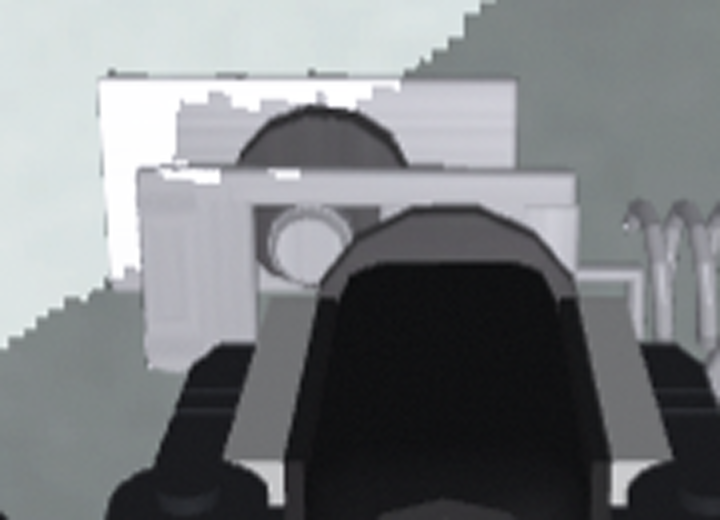

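The stud head is visible inside the eye at crop (310,245). The eye's front edge is at x≈253 and the plate spans y≈175–368. I'll work out the offset.

```bash
python3 - <<'E'
from h import *
import pickle
o,w=pickle.load(open("b4.pkl","rb"));r=R.from_quat(np.roll(o["tool_rot"],-1))
q=lambda x,y,z:r.inv().apply(onz(w,(170+x/4,180+y/4),z)-o["eef_pos"]).round(4)
print("head",q(310,245,.0395),"headL,R",q(271,245,.0385),q(351,245,.0385),"collartop",q(322,107,.022))
for z in(.0505,.0475):print(z,"eye front edge",q(254,260,z),"eye near edge",q(300,205,z),"plate front",q(145,260,z),"near",q(145,172,z),"far",q(150,368,z),"back",q(577,190,z))
E
```

```text
head [ 0.0003 -0.0186  0.0386] headL,R [-0.0001 -0.0239  0.0396] [-0.0001 -0.0132  0.0397] collartop [ 0.0145 -0.0181  0.0561]
0.0505 eye front edge [ 0.0025 -0.0246  0.0276] eye near edge [ 0.0098 -0.0186  0.0276] plate front [ 0.0025 -0.0383  0.0276] near [ 0.0142 -0.0377  0.0276] far [-0.0124 -0.0385  0.0276] back [0.0118 0.0158 0.0278]
0.0475 eye front edge [ 0.0013 -0.025   0.0306] eye near edge [ 0.0088 -0.0189  0.0306] plate front [ 0.0013 -0.039   0.0306] near [ 0.0132 -0.0383  0.0306] far [-0.0138 -0.0392  0.0306] back [0.0107 0.0161 0.0308]
```

>>> arm_command(
  commands=[0,-0.0025,0,0,0,0,0.1,0,-0.0025,0.002,0,0,0,0.1,0,-0.0025,0.004,0,0,0,0.1,0,-0.0025,0.006,0,0,0,0.1,0,-0.0025,0.008,0,0,0,0.1,0,-0.0025,0.009,0,0,0,0.1,0,-0.0025,0.009,0,0,0,0.1],
)

```text
t: 8.15
eef_pos: [0.5237, 0.0905, 0.0693]
tool_rot: [0.001, 0.658, 0.753, 0.002]
contact_force: [7.8, 0.1, -1.0]
gripper_width: 0.277
grasp_force: 58.9
```

>>> arm_command(
  commands=[0,0,0.002,0,0,0,0.1,0,0,0.003,0,0,0,0.1,0,0,0.004,0,0,0,0.1,0,0,0.004,0,0,0,0.1],
)

```text
t: 8.55
eef_pos: [0.5239, 0.0905, 0.0654]
tool_rot: [0.001, 0.658, 0.753, 0.002]
contact_force: [6.9, 1.9, -0.5]
gripper_width: 0.277
grasp_force: 58.9
```

>>> arm_command(
  commands=[0,0,0.002,0,0,0,0.1,0,0,0.003,0,0,0,0.1,0,0,0.0045,0,0,0,0.1,0,0,0.0045,0,0,0,0.1],
)

```text
t: 8.95
eef_pos: [0.524, 0.0905, 0.061]
tool_rot: [0.001, 0.658, 0.753, 0.002]
contact_force: [7.1, 0.7, 1.7]
gripper_width: 0.276
grasp_force: 59.0
```

```bash
python3 - <<'E'
from h import *
import pickle
F=[];
for i in range(3):
    w=read_camera("wrist");o=get_obs();F.append(o["contact_force"])
print(o["eef_pos"],np.mean(F,0),np.std(F,0));pickle.dump((o,w),open("b5.pkl","wb"))
g=cv2.cvtColor(w["img"],cv2.COLOR_RGB2GRAY)
for y in range(218,252,4): print(y,g[y,200:270:2])
E
```

```text
[0.52398963 0.09051738 0.06106784] [6.57810993 0.65331265 0.8684834 ] [0.42704798 0.57536075 0.2517205 ]
218 [254 254 254 184 149 139 136 126 129 159 173 173 175 189 190 190 190 191
 187  95  50  49  49  64  66  60  52  48  48  49  50  55 142 197 197]
222 [253 253 179 174 175 176 178 177 177 176 175 176 177 220 226 254 174 174
 172 171 169 167 193 187 240 235 153 151 148 145 140 132 126 122 114]
226 [253 253 248 222 169 172 171 170 172 172 174 178 175 176 177 178 179 180
 179 179 179 179 178 179 179 179 179 178 178 179 178 178 178 179 178]
230 [253 254 181 183 174 173 173 173 172 174 173 175 173 172 173 171 171 136
  89  97 107 106 129 119 113 132 133 143 154 160 202 173 174 178 179]
234 [253 253 180 180 174 174 174 176 174 176 174 175 171 172 173 171 172 141
  83  87  87  86  86  87  88  89  87  87  85  85  87  89 101 134  71]
238 [254 254 187 188 167 174 175 174 173 177 175 175 172 172 173 171 172 146
  83  85  87  86  85  93 105 103 103  97  85  78  57  54  77  86  87]
242 [254 254 254 185 160 175 174 174 173 174 175 175 172 172 173 171 174 151
  84  85  88  98 102 102 106 105 106 101  56  78  87  87  88  87  88]
246 [253 253 253 183 159 174 172 175 172 175 176 175 173 172 172 172 172 159
  85  95 136 130 132 135 135 138 105  62  84  87  84  61  31  22  22]
250 [253 253 253 182 154 174 172 175 173 174 175 173 174 171 171 171 173 164
  89 134 157 187 185 187 187  59  81  87  70  16  17  15  16  16  17]
```

Up-force rose 2.8 N, as expected for a free plate with the stud in the eye. Now I'll ease back so the bar seats on the neck.

>>> arm_command(
  commands=[0,0.002,0,0,0,0,0.1,0,0.004,0,0,0,0,0.1,0,0.006,0,0,0,0,0.1,0,0.007,0,0,0,0,0.1,0,0.007,0,0,0,0,0.1],
)

```text
t: 9.6
eef_pos: [0.5292, 0.0911, 0.0604]
tool_rot: [0.0, 0.658, 0.753, 0.001]
contact_force: [4.9, 0.6, 0.5]
gripper_width: 0.272
grasp_force: 59.1
```

```bash
python3 - <<'E'
from h import *
F=[]
for i in range(3):
    w=read_camera("wrist");o=get_obs();F.append(o["contact_force"])
print(o["eef_pos"],np.mean(F,0),o["torque"])
E
```

```text
[0.52920882 0.0911004  0.06036413] [ 5.40991858e+00  9.34936300e-01 -2.09492108e-03] [ 0.25960839 -1.31270888  0.01229891]
```

>>> arm_command(
  commands=[0,0.0015,0,0,0,0,0.1,0,0.003,0,0,0,0,0.1,0,0.003,0,0,0,0,0.1],
)

```text
t: 10.05
eef_pos: [0.5302, 0.0909, 0.0594]
tool_rot: [-0.001, 0.658, 0.753, -0.001]
contact_force: [0.9, 0.1, -0.3]
gripper_width: 0.276
grasp_force: 59.0
```

```bash
python3 - <<'E'
from h import *
F=[]
for i in range(3):
    w=read_camera("wrist");o=get_obs();F.append(o["contact_force"])
print(o["eef_pos"],np.mean(F,0),o["torque"])
E
```

```text
[0.53038108 0.09093913 0.05952218] [ 0.23928204  0.56067071 -1.39521683] [ 0.02626406 -0.08344972 -0.0183713 ]
```

The pull dropped to zero while the plate stayed put, so it is hooked on the neck. Lifting the pin out.

>>> arm_command(
  commands=[0,0.0005,-0.002,0,0,0,0.1,0,0.001,-0.005,0,0,0,0.1,0,0.001,-0.009,0,0,0,0.1,0,0.001,-0.015,0,0,0,0.1],
)

```text
t: 10.6
eef_pos: [0.5322, 0.0913, 0.0752]
tool_rot: [-0.0, 0.658, 0.753, -0.0]
contact_force: [0.5, -0.2, -1.6]
gripper_width: 0.272
grasp_force: 59.0
```

>>> arm_command(
  commands=[0,0,-0.01,0,0,0,0.1,0,0,-0.025,0,0,0,0.1,0,0,-0.05,0,0,0,0.1,0,0,-0.08,0,0,0,0.1,0,0,-0.1,0,0,0,0.1,0,0,-0.1,0,0,0,0.1],
)

```text
t: 11.2
eef_pos: [0.5347, 0.0922, 0.1791]
tool_rot: [0.002, 0.658, 0.753, 0.003]
contact_force: [0.9, 0.1, -1.3]
gripper_width: 0.271
grasp_force: 59.1
```

```bash
python3 - <<'E'
from h import *
import pickle
o=get_obs();r=R.from_quat(np.roll(o["tool_rot"],-1)).as_matrix();print(o["eef_pos"],o["contact_force"],np.degrees(np.arctan2(r[1,1],r[0,1])),r[:,2].round(4),o["q"].round(2))
w=read_camera("wrist");pickle.dump((o,w),open("b6.pkl","wb"))
# full frame + zoom
a=cv2.resize(w["img"][...,::-1],(400,300));b=cv2.resize(w["img"][160:300,180:390,::-1],(800,533))
cv2.imwrite("pics/b6.png",b)
print(shift([.4919,-.2659,.17]))
E
```

```text
[0.53468253 0.09215532 0.17914581] [ 0.90755098  0.0815018  -1.26908146] 7.647034305530274 [ 0.0068  0.0011 -1.    ] [ 0.14  0.36 -0.53  1.9   0.23  0.93 -0.36]
[-0.34881736 -0.08885356  0.00681392]
```

View pics/b6.png

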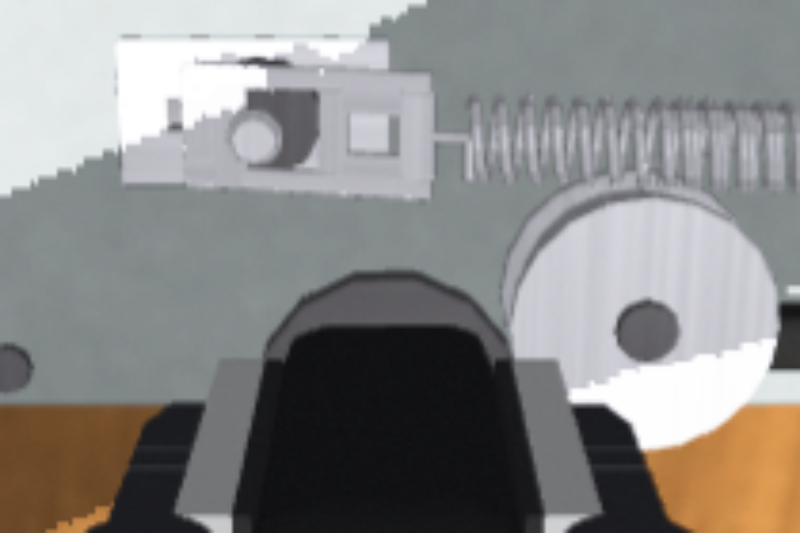

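The view shows the stud head at (255,138) overlapping the plate's front bar at the eye's front edge, with the spring stretched, so it is hooked. Returning the puller.

>>> arm_command(
  commands=[-0.03,-0.008,0,0,0,0,0.1,-0.075,-0.019,0,0,0,4,0.1,-0.12,-0.03,0,0,0,8,0.1,-0.165,-0.042,0,0,0,12,0.1,-0.21,-0.053,0,0,0,16,0.1,-0.255,-0.065,0,0,0,20,0.1,-0.3,-0.076,0,0,0,24,0.1,-0.33,-0.084,0,0,0,26.2,0.1],
)

```text
t: 12.05
eef_pos: [0.4912, -0.2505, 0.1739]
tool_rot: [-0.0, 0.814, 0.581, -0.001]
contact_force: [0.6, 0.4, -1.2]
gripper_width: 0.27
grasp_force: 59.1
```

>>> arm_command(
  commands=[0,0,0,0,0,0,0.1,0,0,0,0,0,0,0.1,0,0,0,0,0,0,0.1],
)

```text
t: 12.35
eef_pos: [0.493, -0.2453, 0.1743]
tool_rot: [-0.001, 0.811, 0.585, -0.0]
contact_force: [-0.7, 0.6, -1.6]
gripper_width: 0.276
grasp_force: 59.0
```

```bash
python3 - <<'E'
from h import *
o=get_obs();r=R.from_quat(np.roll(o["tool_rot"],-1)).as_matrix();print(o["eef_pos"],np.degrees(np.arctan2(r[1,1],r[0,1])),r[:,2].round(4),shift([.4919,-.2659,.0495]))
E
```

```text
[ 0.49304735 -0.24525218  0.17434568] -18.426782756752793 [-0.0011  0.0013 -1.    ] [-0.02005986  0.00562265  0.12482019]
```

>>> arm_command(
  commands=[-0.02,0.0055,0,0,0,0,0.1,-0.02,0.0055,0.04,0,0,0,0.1,-0.02,0.0055,0.08,0,0,0,0.1,-0.02,0.0055,0.09,0,0,0,0.1,-0.02,0.0055,0.09,0,0,0,0.1],
)

```text
t: 12.85
eef_pos: [0.4913, -0.2657, 0.0837]
tool_rot: [-0.002, 0.811, 0.585, -0.001]
contact_force: [0.3, -0.5, -2.1]
gripper_width: 0.275
grasp_force: 59.0
```

```bash
python3 - <<'E'
from h import *
o=get_obs();print(o["eef_pos"],shift([.4919,-.2659,.0495]))
E
```

```text
[ 0.49127937 -0.26570632  0.083747  ] [-2.30841641e-05  7.81375130e-04  3.42442467e-02]
```

>>> arm_command(
  commands=[0,0.0005,0.01,0,0,0,0.1,0,0.0005,0.02,0,0,0,0.1,0,0.0005,0.028,0,0,0,0.1,0,0.0005,0.031,0,0,0,0.1,0,0.0005,0.033,0,0,0,0.1,0,0.0005,0.033,0,0,0,0.1],
)

```text
t: 13.45
eef_pos: [0.4925, -0.2678, 0.052]
tool_rot: [-0.0, 0.812, 0.584, -0.0]
contact_force: [0.1, 1.4, -1.9]
gripper_width: 0.274
grasp_force: 59.0
```

>>> arm_command(
  commands=[0,0,0.0015,0,0,0,0.1,0,0,0.002,0,0,0,0.1,0,0,0.002,0,0,0,0.1],
)

```text
t: 13.75
eef_pos: [0.4926, -0.2678, 0.0502]
tool_rot: [0.0, 0.812, 0.584, 0.0]
contact_force: [0.1, -0.9, -1.9]
gripper_width: 0.268
grasp_force: 59.0
```

>>> arm_command(
  commands=[0,0,0.001,0,0,0,0.1,0,0,0.0015,0,0,0,0.1,0,0,0.0015,0,0,0,0.1],
)

```text
t: 14.05
eef_pos: [0.4926, -0.2678, 0.0488]
tool_rot: [0.0, 0.812, 0.584, 0.0]
contact_force: [-0.8, 0.5, 0.9]
gripper_width: 0.276
grasp_force: 59.5
```

The flange is resting on the stand. Releasing.

>>> arm_command(
  commands=[0,0,0,0,0,0,0.35,0,0,0,0,0,0,0.6,0,0,0,0,0,0,1,0,0,0,0,0,0,1,0,0,0,0,0,0,1,0,0,0,0,0,0,1,0,0,0,0,0,0,1,0,0,0,0,0,0,1],
)

```text
t: 14.85
eef_pos: [0.4925, -0.2677, 0.0486]
tool_rot: [-0.0, 0.812, 0.584, 0.0]
contact_force: [0.1, -0.2, -0.1]
gripper_width: 1.005
grasp_force: 0.0
```

>>> arm_command(
  commands=[0,0,-0.01,0,0,0,1,0,0,-0.03,0,0,0,1,0,0,-0.06,0,0,0,1,0,0,-0.1,0,0,0,1,0,0,-0.14,0,0,0,1,0,0,-0.15,0,0,0,1,0,0,-0.15,0,0,0,1],
)

```text
t: 15.55
eef_pos: [0.4937, -0.2683, 0.2012]
tool_rot: [0.002, 0.812, 0.584, 0.001]
contact_force: [0.5, -0.7, -0.2]
gripper_width: 1.001
grasp_force: 0.0
```

```bash
python3 - <<'E'
from h import *
import pickle
o=get_obs();print(o["t"],o["eef_pos"],o["contact_force"],o["gripper_width"])
s=read_camera("scene")["img"].astype(int);s0=pickle.load(open("c0.pkl","rb"))["scene"]["img"].astype(int)
d=np.abs(s-s0).sum(2)
# puller/stand region change and dark (handle) bbox before/after
for n,i in(("before",s0),("after",s)):
    m=(i[165:230,320:390].sum(2)<110);y,x=np.nonzero(m);print(n,m.sum(),x.mean()+320,y.mean()+165,x.min(),x.max(),y.min(),y.max(), np.polyfit(y,x,1)[0].round(3))
w=read_camera("wrist")
c=read_camera("top")["img"];hsv=cv2.cvtColor(c,cv2.COLOR_RGB2HSV)
print("plate bright rows, col 188-205:",[int(c[r,186:208].min(1).mean()) if 0 else int(c[r,192:202].mean()) for r in range(184,240,2)])
E
```

```text
15.55 [ 0.4937059  -0.26826036  0.20116629] [ 0.47775292 -0.68043917 -0.19415268] 1.0009614658206656
before 196 352.234693877551 187.94387755102042 26 39 14 32 -0.106
after 196 352.33673469387753 187.39285714285714 26 39 13 31 -0.122
plate bright rows, col 188-205: [133, 136, 146, 135, 137, 143, 151, 144, 199, 220, 177, 189, 203, 221, 191, 131, 139, 166, 182, 221, 224, 223, 181, 196, 222, 223, 179, 147]
```

The puller's handle in the scene image matches its original pose to within a pixel, and the plate is still stretched forward. Handing in.

```bash
python3 -c "
from station import hand_in
print(hand_in())"
```

```text
the job is handed in; nothing more can be done
None
```

The spring is hooked under the anchor stud's head, the puller is back upright in its wooden stand, and the job was handed in at about 16 s; forces read between moves never exceeded about 8 N.

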